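# Stand the fallen tea menu up and push it to the rail

### The arm

A 6-joint arm with a two-finger parallel gripper is mounted at the origin on the work surface. World frame = base frame: x ahead of the robot, y to its left, z up, the work surface at z = 0. Lengths are in mm, angles in rad, forces in N, time in s.
With the tool pointing down it reaches from about 350 to 975 mm from the base axis. Payload 7.1 kg.
Tool frame: the origin (TCP) lies midway between the tips of the shut fingers; the grasp point (between the pads) lies 19 mm behind it (ctrl.grasp_offset is the distance from the TCP to the grasp point, in mm); z points along the fingers, y is the line along which they close (so a half turn about z gives the same grasp; the last joint's range is limited). The gripper opens to 88 mm and grips with 3 to 60 N. Pads are 20 mm wide; open, the fingers measure 115 mm over their backs; the gripper's body (75 mm by 178 mm) begins 61 mm behind the grasp point.
Start: joints at [1.283, 0.423, 1.63, -0, 1.089, -0.019], TCP at [165.953, 602.548, 222.675] pointing down, gripper open.
Joint ranges: [-3, 3], [-0.9, 2.11], [0.09, 2.58], [-1.31, 4.45], [0.11, 2.69], [-2.54, 2.54]. Speed limits (rad/s): [2.39, 2.39, 3.01, 3.14, 3.14, 3.14].

### API

Orientations are given as a rotation vector (axis times angle).
In Python, from workcell import ctrl gives the robot as it stands. The module is installed in compiled form; this text tells all that it offers.
- The arm moves only by the tool servo_tool, never from a script. Its argument "rows" is a list of rows, each a list of 7 numbers: the turn, a rotation vector about the tool's x, y, z as a fraction of full scale, then the shift along the tool's x, y, z as a fraction of full scale, then the finger opening in mm, from 0 to 87.8. A call has 1 to 10 rows; each row is the pose to reach, as a shift and turn from the pose commanded when the call began, along the tool's axes at that moment; what a row does not reach only later rows make up. Full scale, the value 1, is 20 cm for a shift and 1.5 rad for a turn. A row lasts 1/8 s, in which the tool goes at most 62.5 mm and 10.7 degrees, less where a joint would pass 70% of its speed; a pose out of reach is approached as far as the arm can. A call with a number of a shift or a turn outside -1 to 1 is refused whole. A call with a gripper value outside its range is refused whole. The fingers move at their own pace and stop on an object; the grip force is fixed at half the most. Time passes only in rows, so rows that repeat a pose let the fingers close. It gives the time, the measured TCP pose, the force, the opening and the grip force at its end, in the units of the state.
- ctrl.get_obs(): the state, without advancing time (a new reading comes with each control period).
- ctrl.get_image(name): name is "side" or "top"; returns (picture, depth): 384x512x3 uint8, red, green, blue; 384x512 float32, mm along the optical axis (not along the pixel's ray), 0 where there is no reading.
- ctrl.camera_info(name): a dict with "intrinsics" (3x3 intrinsics, pixels), "R" (3x3) and "t" (3): a world point X has camera coordinates R X + t. Camera axes: x right, y down, z forward; pixel columns grow to the right and rows downward; lengths in mm; the calibration is good to about 2 mm. A picture is of the moment at which its call begins. camera_info takes no time and is no camera call.
- ctrl.close_job(): hands the job in; it is judged then, once.
The state is a dict: "t": time; "qpos": joint angles; "qvel": joint speeds; "joint_torque": joint torques, N m; "ee_pos": TCP position; "orientation": TCP orientation; "ft_force": force on the tool from outside, world axes, zero at the start; "moment": the same for the moment, N m; "width": finger opening in mm; "grasp_force": force on a finger pad.
Only numpy, scipy, OpenCV 4.12 (cv2) and the standard library are available. Lean on these libraries where they do the work, as an engineer would, in place of code of your own. Each camera call takes 0.05 s, during which the arm holds its last target. There are 200 camera calls.

### The job

The little menu stand has fallen on its back. Do not lift or carry it: push its foot over with the fingertips so that it stands upright on its foot again, then push it along the cabinet top until the front edge of its foot sits flush along the low dark wooden rail, still standing. Leave everything else on the cabinet where it is.

Things in the scene. Friction and masses are not known exactly. Their poses are not given: they have to be found in the camera images.
- menu_stand: L-shaped menu stand, 0.33 to 0.53 kg: slate foot 75 deep x 120 wide x 16 mm thick; wooden board with cream card, 120 wide, 8 thick, rising square from the foot's back edge to 95 mm. Origin: middle of that back edge (heel), on the cabinet top fallen or standing. x: heel to board's top edge (up when standing). z: heel to toe (up when fallen, forward when standing). y: along the width.
- foot_push (a point): Where to push the fallen stand: on the foot's inner face (x 16, y 0, z 58 mm in the stand's frame), the side that faces over the board. At first the board lies flat, pointing roughly at the robot, and the foot sticks 75 mm straight up at its far end. Pushed high, away from the board, it pivots on the heel; once tipped some 30 degrees it drops onto its foot by itself.
- board_back (a point): Middle of the board's back, near the heel (x 20, y 0, z 0 mm in the stand's frame): under the fallen board, and 20 mm above the cabinet top on the robot's side once it stands. A low push here slides the standing stand forward without tipping it; friction resists with about 3 to 12 N.
- toe_left (a point): One end of the foot's front (toe) edge, at its underside: x 0, y -60, z 75 mm in the stand's frame.
- toe_right (a point): The other end of that toe edge: x 0, y +60, z 75 mm in the stand's frame.
- rail: Low dark-stained wooden rail fixed on the cabinet top, 340 mm long, 16 mm wide, 14 mm high, beyond the stand, 50 to 100 mm from where its toe comes down. Origin: middle of its near long face (the face towards the robot), at the cabinet top. x points horizontally out of the far side, square to the rail, y along the rail, z up.
- canister: Bystander, to be left alone: pewter canister with a screw-top lid, 70 across, 88 tall (mm). Origin: centre of its underside, z up. On the near side of the rail, to the left or right of the stand.
- whisk_a: Bystander, to be left alone: bamboo whisk standing head-up, 27 across at the foot, 50 across the tines, 106 tall (mm). Origin: centre of its underside, z up. On the near side of the rail, to the left or right of the stand.
- whisk_b: Bystander, to be left alone: a second, equal bamboo whisk, 50 across the tines, 106 tall (mm). Origin: centre of its underside, z up. Beyond the rail.
- whisk_holder: Bystander, to be left alone: white porcelain whisk holder, waisted, 54 across the foot, 70 tall (mm). Origin: centre of its underside, z up. Beyond the rail.
- sweets_dish: Bystander, to be left alone: speckled stoneware sweets dish, 136 across, 24 tall (mm). Origin: centre of its underside, z up. Beyond the rail.
- tea_bowl: Bystander, to be left alone: dark tea bowl, 116 across, 72 tall (mm). Origin: centre of its underside, z up. On the near side of the rail, to the left or right of the stand.
- caddy: Bystander, to be left alone: dark lacquered tea caddy, 68 across, 67 tall (mm). Origin: centre of its underside, z up. On the near side of the rail, to the left or right of the stand.

How it is judged:
By the outcome, as a careful person would: the job done as asked, in the order asked, and still so for the second after the job is handed in, with the robot touching nothing.
It also fails if it takes over 48 s, if anything falls off the work surface, if the arm or the gripper's body presses on something with over 40 N, if the wrist force passes 120 N, or if a joint passes its speed limit or range.

## Working session

There is one attempt and no reset: what is moved stays moved. The work goes in short steps, Python scripts to look and compute and a tool call to move; the robot and the scene stay as the last step left them, time stands still between calls to the robot, and variables do not carry over. Pictures are saved under pics/ and viewed, at most 10 in all, crops included, and the job is handed in when it is done.

Besides the shell and the picture viewer there is one more tool, called as a command line: name --pt "numbers of a row" for each row, then --argument value for the rest. servo_tool: Moves the arm, as the interface text tells. Its arguments: {"type":"object","properties":{"rows":{"type":"array","items":{"type":"array","items":{"type":"number"}}}},"required":["rows"]}

```bash
mkdir -p pics; cat > h.py <<'E'
import numpy as np, cv2
from workcell import ctrl
from scipy.spatial.transform import Rotation as Rn
def grab(name):
    p,d=ctrl.get_image(name); c=ctrl.camera_info(name)
    K,R,t=[np.array(c[k],float) for k in("intrinsics","R","t")]
    v,u=np.mgrid[:384,:512]
    ray=np.stack([(u-K[0,2])/K[0,0],(v-K[1,2])/K[1,1],np.ones_like(u,float)],-1)
    W=(ray*d[...,None]-t)@R
    W[d<=0]=np.nan
    return p,d,W,(K,R,t)
def save(n,p,s=1.5): cv2.imwrite(f"pics/{n}.png",cv2.resize(p[...,::-1],None,fx=s,fy=s))
E
python3 - <<'E'
from h import *
for n in("top","side"):
    p,d,W,(K,R,t)=grab(n); save(n+"0",p); np.savez(n+"0.npz",p=p,W=W); print(n,-R.T@t,R[2])
o=ctrl.get_obs(); print(o["t"],o["ee_pos"],o["orientation"],Rn.from_rotvec(o["orientation"]).as_matrix().round(3),o["ft_force"],o["width"])
E
```

```text
top [ 483.30625347   12.14252251 1357.73896384] [ 0.07445159  0.01790879 -0.99706381]
side [ 381.77336571 -744.04829451  869.58358767] [ 0.17495691  0.66895567 -0.72241843]
0.1 [165.8229609  602.10462007 221.99528413] [-4.20815017e-01 -3.11310399e+00  2.08113239e-03] [[-0.964  0.265 -0.   ]
 [ 0.265  0.964 -0.001]
 [-0.    -0.001 -1.   ]] [-0.54703071 -0.86697874 -0.54749766] 87.86926182290148
```

View pics/top0.png

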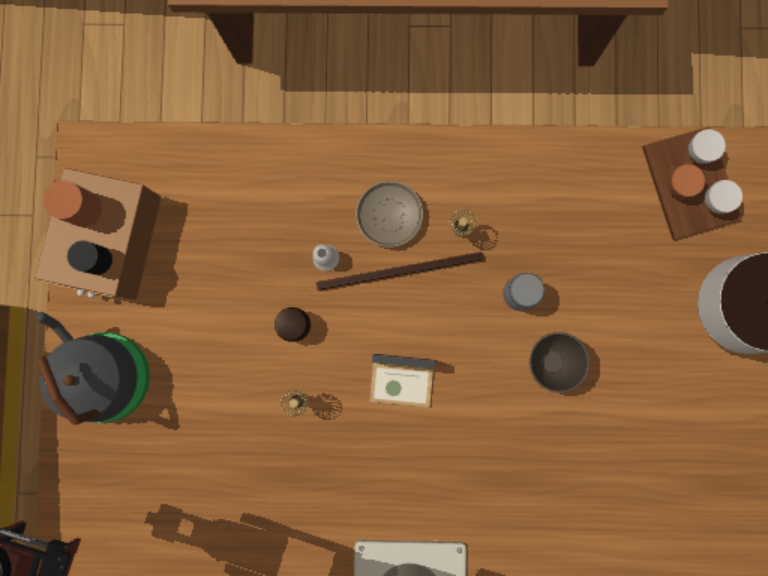

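View pics/side0.png

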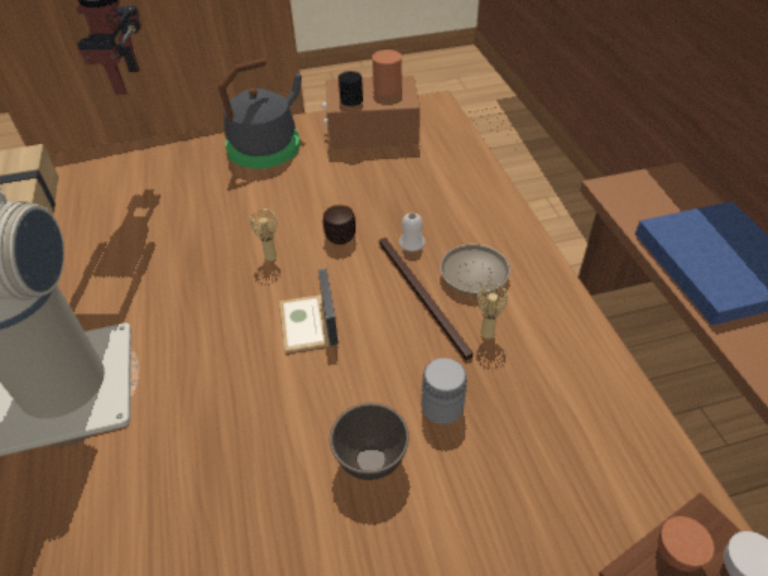

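The top picture (1.5x scale) shows the fallen stand: foot at about (372–436, 355–368), board below it. The rail runs from (318,286) to (484,257). The whisk and caddy are to its left, the bowl and canister to its right.

```bash
python3 - <<'E'
from h import *
D=np.load("top0.npz"); p,W=D["p"],D["W"]
z=W[...,2]
print("table z",np.nanmedian(z[270:330,150:350]))
def rect(m,tag):
    q=W[m]; r=cv2.minAreaRect(q[:,:2].astype(np.float32)); print(tag,m.sum(),"z",np.median(q[:,2]).round(1),"c",np.round(r[0],1),"wh",np.round(r[1],1),"ang",round(r[2],1)); print(np.round(cv2.boxPoints(r)).tolist())
g=p.astype(int); box=np.zeros(z.shape,bool); box[228:280,240:300]=1
rect(box&(z>60),"foot top")
card=box&(z<25)&(g.min(-1)>130); rect(card,"card")
rect(box&(z>4.5)&(z<25),"board")
box[:]=0; box[165:198,205:330]=1
rm=box&(g.sum(-1)<150)&(z>8)&(z<20)
n,l,s,c=cv2.connectedComponentsWithStats(rm.astype(np.uint8)); rm=l==1+s[1:,4].argmax()
rect(rm,"rail")
q=W[rm][:,:2]; print("line",cv2.fitLine(q.astype(np.float32),cv2.DIST_HUBER,0,.01,.01).ravel())
S=np.load("side0.npz"); p,W=S["p"],S["W"];z=W[...,2];g=p.astype(int)
print("side table",np.nanmedian(z[300:340,130:180]))
box=np.zeros(z.shape,bool); box[175:240,180:230]=1
rect(box&(z>60),"foot top s"); rect(box&(z<25)&(g.min(-1)>130),"card s")
box[:]=0; box[155:245,245:320]=1
rm=box&(g.sum(-1)<150)&(z>8)&(z<22)
n,l,s,c=cv2.connectedComponentsWithStats(rm.astype(np.uint8)); rm=l==1+s[1:,4].argmax()
rect(rm,"rail s"); print("line",cv2.fitLine(W[rm][:,:2].astype(np.float32),cv2.DIST_HUBER,0,.01,.01).ravel())
E
```

```text
table z 0.6618912325707473
foot top 238 z 75.9 c [462.2  19.2] wh [118.8  15.9] ang 85.4
[[450.0, -39.0], [465.0, -41.0], [475.0, 78.0], [459.0, 79.0]]
card 665 z 9.3 c [413.   23.2] wh [106.4  62.8] ang 85.2
[[377.0, -27.0], [440.0, -32.0], [449.0, 74.0], [386.0, 79.0]]
board 1141 z 8.7 c [422.6  15.9] wh [152.2 177.4] ang 0.9
[[345.0, 103.0], [348.0, -74.0], [500.0, -72.0], [497.0, 106.0]]
rail 259 z 14.8 c [655.9 -46.2] wh [ 15.4 184.3] ang 11.7
[[630.0, 43.0], [667.0, -138.0], [682.0, -135.0], [645.0, 46.0]]
line [ 1.9505633e-01 -9.8079205e-01  6.5787866e+02 -5.5296856e+01]
side table 1.6141430889761503
foot top s 228 z 76.7 c [461.4  15.8] wh [122.5  15.9] ang 85.4
[[449.0, -45.0], [464.0, -46.0], [474.0, 76.0], [458.0, 78.0]]
card s 781 z 10.6 c [413.4  20.5] wh [117.9  69.1] ang 82.1
[[371.0, -33.0], [439.0, -43.0], [456.0, 74.0], [387.0, 84.0]]
rail s 122 z 11.9 c [634.7  21.8] wh [ 12.7 334.1] ang 13.1
[[591.0, 183.0], [666.0, -142.0], [679.0, -140.0], [603.0, 186.0]]
line [ 1.9495204e-01 -9.8081279e-01  6.3777338e+02  8.3736477e+00]
```

servo_tool --pt "0 0 -0.06 -0.2 -0.25 0 50" --pt "0 0 -0.125 -0.4 -0.5 0 50" --pt "0 0 -0.125 -0.6 -0.75 0 50" --pt "0 0 -0.125 -0.672 -0.822 0 50" --pt "0 0 -0.125 -0.672 -0.822 0 50"

```text
t: 0.72
ee_pos: [252.3, 407.0, 222.7]
orientation: [-0.132, -3.139, 0.001]
ft_force: [0.8, 0.4, -0.0]
width: 49.9
grasp_force: 0.0
```

```bash
cat >> h.py <<'E'
def go(x,y,z,head=None,tilt=0):
    "fractions to reach TCP x,y,z with tool y at head+90 deg, tips leading by tilt deg"
    o=ctrl.get_obs(); R0=Rn.from_rotvec(o["orientation"]).as_matrix()
    s=R0.T@(np.array([x,y,z])-o["ee_pos"])/200
    r=np.zeros(3)
    if head is not None:
        a=np.radians(head); h=np.array([np.cos(a),np.sin(a),0]); b=np.radians(tilt)
        zt=h*np.sin(b)-np.array([0,0,np.cos(b)]); yt=np.array([-h[1],h[0],0]); xt=np.cross(yt,zt)
        r=Rn.from_matrix(R0.T@np.c_[xt,yt,zt]).as_rotvec()/1.5
    print("turn",r.round(3),"shift",s.round(3),"| at",o["ee_pos"].round(1),"t",round(o["t"],2),"F",o["ft_force"].round(2),"w",round(o["width"],1),"q",o["qpos"].round(2))
E
python3 -c "
from h import *
go(424,20,190,-4.7)"
```

```text
turn [-0.    -0.    -0.001] shift [-1.017 -1.856  0.164] | at [252.3 407.  222.7] t 0.72 F [ 0.83  0.4  -0.03] w 49.9 q [ 0.99  0.21  1.94 -0.    0.99 -0.5 ]
```

servo_tool --pt "0 0 0 -0.15 -0.28 0.0 50" --pt "0 0 0 -0.3 -0.56 0.0 50" --pt "0 0 0 -0.45 -0.82 0.0 50" --pt "0 0 0 -0.51 -0.93 0 50"

```text
t: 1.23
ee_pos: [339.3, 213.5, 222.8]
orientation: [0.13, 3.139, 0.0]
ft_force: [-0.6, 1.3, -1.0]
width: 49.8
grasp_force: 0.0
```

servo_tool --pt "0 0 0 -0.15 -0.28 0.05 50" --pt "0 0 0 -0.3 -0.56 0.1 50" --pt "0 0 0 -0.45 -0.82 0.15 50" --pt "0 0 0 -0.507 -0.926 0.164 50" --pt "0 0 0 -0.507 -0.926 0.164 50"

```text
t: 1.85
ee_pos: [425.5, 21.3, 189.5]
orientation: [-0.132, -3.139, -0.0]
ft_force: [1.6, 0.2, -0.2]
width: 49.9
grasp_force: 0.0
```

```bash
python3 -c "
from h import *
go(424,20,58,-4.7)"
```

```text
turn [ 0.    -0.    -0.001] shift [ 0.007 -0.007  0.658] | at [425.5  21.3 189.5] t 1.85 F [ 1.63  0.21 -0.22] w 49.9 q [ 0.02  0.18  2.08  0.    0.88 -1.47]
```

servo_tool --pt "0 0 0 0 0 0.2 50" --pt "0 0 0 0 0 0.4 50" --pt "0 0 0 0 0 0.6 50" --pt "0 0 0 0.007 -0.007 0.658 50" --pt "0 0 0 0.007 -0.007 0.658 50"

```text
t: 2.48
ee_pos: [422.6, 21.4, 58.2]
orientation: [-0.126, -3.138, 0.0]
ft_force: [-0.4, 0.2, 0.3]
width: 50.2
grasp_force: 0.0
```

servo_tool --pt "0 0 0 -0.04 0 0 50" --pt "0 0 0 -0.08 0 0 50" --pt "0 0 0 -0.11 0 0 50" --pt "0 0 0 -0.14 0 0 50" --pt "0 0 0 -0.14 0 0 50"

```text
t: 3.1
ee_pos: [451.5, 18.2, 58.4]
orientation: [0.128, 3.138, 0.0]
ft_force: [-0.1, 0.1, 0.6]
width: 50.2
grasp_force: 0.4
```

```bash
python3 - <<'E'
from h import *
go(424,20,58,-4.7)
p,*_=grab("side"); save("s1",p[130:290,100:300],3)
E
```

```text
turn [0. 0. 0.] shift [ 0.138 -0.002  0.002] | at [451.5  18.2  58.4] t 3.1 F [-0.05  0.11  0.64] w 50.2 q [ 0.01  0.46  2.1  -0.    0.58 -1.48]
```

View pics/s1.png

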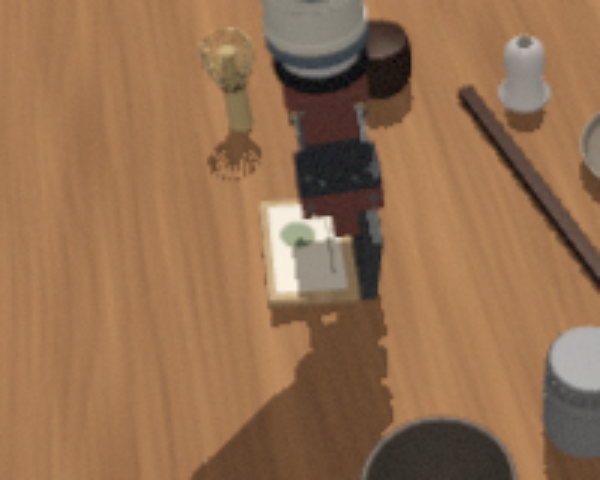

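The crop shows both fingers against the foot's inner face at (365,250), with the board tilting up slightly. I'll keep pushing.

servo_tool --pt "0 0 0 -0.04 0 0 50" --pt "0 0 0 -0.08 0 0 50" --pt "0 0 0 -0.12 0 0 50" --pt "0 0 0 -0.16 0 0 50" --pt "0 0 0 -0.2 0 0 50" --pt "0 0 0 -0.24 0 0 50" --pt "0 0 0 -0.28 0 0 50" --pt "0 0 0 -0.28 0 0 50" --pt "0 0 0 -0.28 0 0 50"

```text
t: 4.28
ee_pos: [506.2, 13.8, 58.2]
orientation: [-0.128, -3.138, 0.0]
ft_force: [-0.1, -0.9, -0.8]
width: 50.0
grasp_force: 0.0
```

```bash
python3 - <<'E'
from h import *
go(424,20,58,-4.7)
p,*_=grab("side"); save("s2",p[130:290,100:300],3)
E
```

```text
turn [-0. -0.  0.] shift [ 0.412 -0.002  0.001] | at [506.2  13.8  58.2] t 4.28 F [-0.07 -0.9  -0.82] w 50.0 q [ 0.    0.52  1.98 -0.    0.64 -1.49]
```

View pics/s2.png

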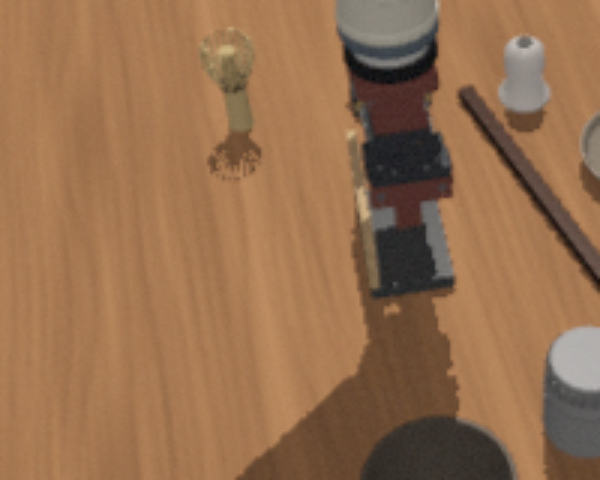

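The stand is upright: its board at (365,210) is edge-on to the camera and its dark foot lies flat at (410,265). I'll lift, back off and tilt the tool.

servo_tool --pt "0 0 0 0 0 -0.2 50" --pt "0 0 0 0 0 -0.45 50" --pt "0 0 0 0 0 -0.65 50" --pt "0 0 0 0 0 -0.65 50"

```text
t: 4.82
ee_pos: [508.4, 13.8, 191.2]
orientation: [0.127, 3.133, 0.0]
ft_force: [0.0, 0.5, 0.0]
width: 50.2
grasp_force: 0.0
```

servo_tool --pt "0 0 0 0.25 0 0 50" --pt "0 0 0 0.5 0 0 50" --pt "0 0 0 0.55 0 0 50" --pt "0 0 0 0.55 0 0 50"

```text
t: 5.32
ee_pos: [397.0, 22.7, 188.0]
orientation: [-0.127, -3.139, 0.0]
ft_force: [-0.4, 0.2, -0.1]
width: 50.2
grasp_force: 0.0
```

```bash
python3 - <<'E'
from h import *
go(410,20,150,-4.7,25)
for n in("top","side"):
    p,d,W,_=grab(n); z=W[...,2]; g=p.astype(int)
    x,y=W[...,0],W[...,1]
    m=(x>440)&(x<580)&(abs(y-15)<90)&(z>84)&(z<102)
    r=cv2.minAreaRect(W[m][:,:2].astype(np.float32)); print(n,"board top",m.sum(),r, cv2.boxPoints(r).round().tolist())
    m=(x>440)&(x<580)&(abs(y-15)<90)&(z>11)&(z<22)&(g.sum(-1)<270)
    r=cv2.minAreaRect(W[m][:,:2].astype(np.float32)); print(n,"foot",m.sum(),r, cv2.boxPoints(r).round().tolist())
    if n=="top": save("t3",p[130:290,150:400],3)
E
```

```text
turn [ 0.    -0.291  0.001] shift [-0.066 -0.008  0.19 ] | at [397.   22.7 188. ] t 5.33 F [-0.36  0.22 -0.12] w 50.2 q [ 0.03  0.14  2.14 -0.    0.87 -1.46]
top board top 131 ((469.6564636230469, 18.13570785522461), (118.75524139404297, 8.437763214111328), 85.36885833740234) [[461.0, -41.0], [469.0, -41.0], [479.0, 77.0], [470.0, 78.0]]
top foot 838 ((507.0658264160156, 15.414817810058594), (119.55899047851562, 65.88262939453125), 85.17794799804688) [[469.0, -41.0], [535.0, -47.0], [545.0, 72.0], [479.0, 78.0]]
side board top 120 ((469.0506286621094, 15.740909576416016), (121.24003601074219, 8.480015754699707), 85.32626342773438) [[460.0, -44.0], [468.0, -45.0], [478.0, 76.0], [470.0, 77.0]]
side foot 51 ((477.6983337402344, -17.800086975097656), (53.92057418823242, 112.34346771240234), 35.488162994384766) [[423.0, 12.0], [488.0, -79.0], [532.0, -48.0], [467.0, 44.0]]
```

View pics/t3.png

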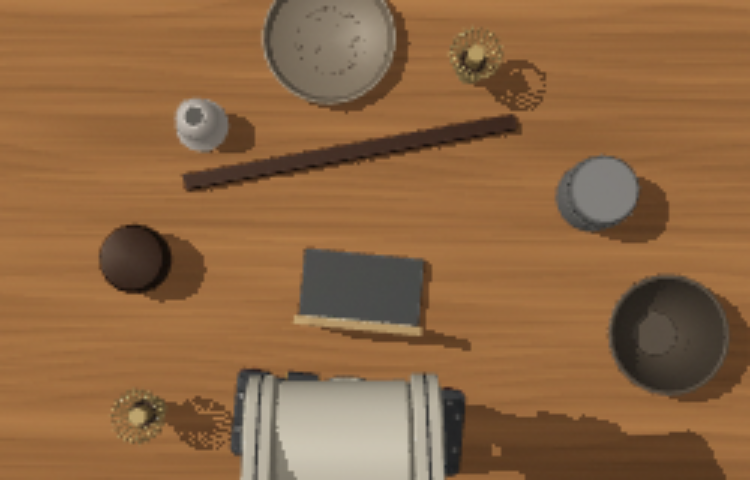

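The stand is upright, foot at (303–425, 248–330), not yet pushed, and all bystanders are in place. The rail runs (185,182)–(518,124). Next I'll tilt the tool with the tips leading and come down behind the board.

```bash
python3 - <<'E'
from h import *
go(432,21,120,-4.7,20)
E
```

```text
turn [ 0.    -0.232  0.   ] shift [-0.167  0.005  0.342] | at [398.5  22.7 188.3] t 5.42 F [0.48 0.24 0.8 ] w 50.4 q [ 0.03  0.14  2.13 -0.    0.87 -1.46]
```

servo_tool --pt "0 -0.1 0 -0.06 0 0.12 50" --pt "0 -0.2 0 -0.12 0 0.25 50" --pt "0 -0.232 0 -0.167 0.005 0.342 50" --pt "0 -0.232 0 -0.167 0.005 0.342 50"

```text
t: 5.92
ee_pos: [430.2, 20.9, 118.4]
orientation: [0.113, 2.795, -0.021]
ft_force: [0.3, -0.2, 1.7]
width: 50.3
grasp_force: 0.0
```

```bash
python3 - <<'E'
from h import *
go(438,20.5,19,-4.7,20)
E
```

```text
turn [-0.    -0.003  0.001] shift [0.131 0.001 0.481] | at [430.2  20.9 118.4] t 5.92 F [ 0.29 -0.16  1.7 ] w 50.3 q [ 0.05  0.23  2.34 -0.2   0.23 -1.25]
```

servo_tool --pt "0 0.09 0 0 0 0 50" --pt "0 0.09 0 0 0 0 50"

```text
t: 6.18
ee_pos: [434.6, 21.0, 121.5]
orientation: [0.12, 2.921, -0.012]
ft_force: [0.2, 1.5, -1.0]
width: 49.7
grasp_force: 0.0
```

```bash
python3 - <<'E'
from h import *
go(438,20.5,20,-4.7,12)
E
```

```text
turn [ 0.001  0.006 -0.   ] shift [ 0.093 -0.001  0.499] | at [434.6  21.  121.5] t 6.17 F [ 0.17  1.51 -0.97] w 49.7 q [ 0.04  0.25  2.25 -0.06  0.43 -1.4 ]
```

servo_tool --pt "0 0.006 0 0.04 0 0.15 50" --pt "0 0.006 0 0.07 0 0.3 50" --pt "0 0.006 0 0.09 0 0.42 50" --pt "0 0.006 0 0.093 0 0.499 50" --pt "0 0.006 0 0.093 0 0.499 50"

```text
t: 6.8
ee_pos: [433.0, 20.8, 17.9]
orientation: [0.119, 2.935, -0.012]
ft_force: [0.2, -0.2, -0.6]
width: 49.9
grasp_force: 0.0
```

```bash
python3 - <<'E'
from h import *
go(456,19,20,-4.7,12)
go(500,17,20,4,12)
E
```

```text
turn [ 0.    -0.004  0.   ] shift [-0.115  0.001  0.013] | at [433.   20.8  17.9] t 6.8 F [ 0.17 -0.23 -0.56] w 49.9 q [ 0.04  0.51  2.28 -0.16  0.15 -1.3 ]
turn [-0.021 -0.004 -0.099] shift [-0.331  0.008  0.058] | at [433.   20.8  17.9] t 6.8 F [ 0.17 -0.23 -0.56] w 49.9 q [ 0.04  0.51  2.28 -0.16  0.15 -1.3 ]
```

servo_tool --pt "0 -0.002 0 -0.04 0 0.005 50" --pt "0 -0.004 0 -0.08 0 0.01 50" --pt "0 -0.004 0 -0.115 0 0.013 50" --pt "0 -0.004 0 -0.14 0 0.018 50" --pt "0 -0.004 0 -0.165 0 0.024 50"

```text
t: 7.42
ee_pos: [464.4, 17.9, 20.2]
orientation: [0.119, 2.934, -0.013]
ft_force: [-7.1, 0.6, 5.4]
width: 49.9
grasp_force: 3.8
```

```bash
python3 - <<'E'
from h import *
go(510,16,20,5,12)
E
```

```text
turn [-0.024 -0.002 -0.11 ] shift [-0.223  0.009  0.047] | at [464.4  17.9  20.2] t 7.42 F [-7.12  0.6   5.4 ] w 49.9 q [ 0.03  0.53  2.21 -0.12  0.2  -1.35]
```

```bash
python3 - <<'E'
from h import *
p,d,W,_=grab("side"); save("s4",p[140:260,120:280],4)
x,y,z=W[...,0],W[...,1],W[...,2]
m=(p.astype(int).sum(-1)<250)&(x>490)&(x<570)&(abs(y-15)<90)&(z>8)&(z<40)
q=W[m]; A=np.c_[q[:,:2],np.ones(len(q))]; print(len(q),np.linalg.lstsq(A,q[:,2],rcond=None)[0],np.median(q[:,2]))
o=ctrl.get_obs(); print(o["ft_force"],o["ee_pos"])
E
```

```text
43 [-0.04893652 -0.2901452  24.87032423] 13.586748331960067
[-2.65678194  0.47830055 -0.19811845] [465.55400743  17.91107186  20.2859665 ]
```

View pics/s4.png

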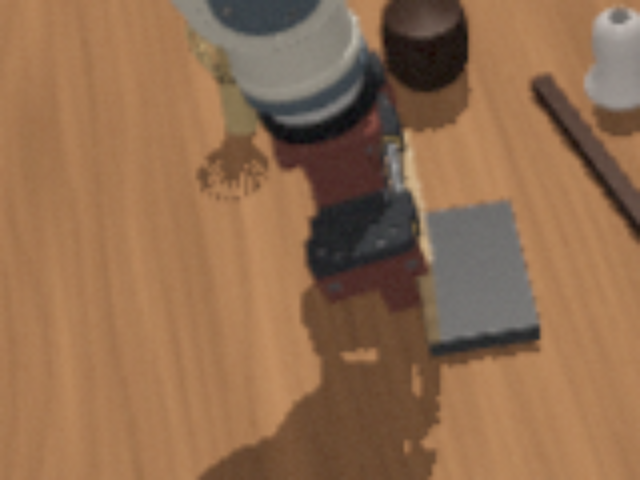

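The foot lies flat at (430–540, 205–350), with the fingers against the back of the board at (420,270). I'll push on and turn gradually.

servo_tool --pt "-0.003 0 -0.012 -0.028 0.001 0.006 50" --pt "-0.006 0 -0.026 -0.056 0.002 0.012 50" --pt "-0.009 -0.001 -0.04 -0.084 0.003 0.018 50" --pt "-0.012 -0.001 -0.055 -0.112 0.004 0.024 50" --pt "-0.015 -0.001 -0.069 -0.14 0.005 0.03 50" --pt "-0.018 -0.002 -0.083 -0.168 0.007 0.036 50" --pt "-0.021 -0.002 -0.097 -0.196 0.008 0.041 50" --pt "-0.024 -0.002 -0.11 -0.223 0.009 0.047 50" --pt "-0.024 -0.002 -0.11 -0.223 0.009 0.047 50"

```text
t: 8.6
ee_pos: [512.4, 16.0, 20.5]
orientation: [-0.128, 2.926, 0.015]
ft_force: [-0.0, 0.7, -0.4]
width: 49.8
grasp_force: 0.3
```

```bash
cat > m.py <<'E'
from h import *
p,d,W,_=grab("top"); z=W[...,2]; g=p.astype(int); x,y=W[...,0],W[...,1]
m=(x>500)&(x<640)&(abs(y-15)<80)&(z>12)&(z<22)&(g.sum(-1)<270)&(x*.981+y*.195<624)&(g.max(-1)-g.min(-1)<25)
m=cv2.morphologyEx(m.astype(np.uint8),cv2.MORPH_OPEN,np.ones((3,3)))>0
r=cv2.minAreaRect(W[m][:,:2].astype(np.float32)); print("foot",m.sum(),r, cv2.boxPoints(r).round().tolist())
E
python3 - <<'E'
from m import *
go(540,15,20,11.3,12)
E
```

```text
foot 654 ((566.60986328125, 20.79983139038086), (60.47823715209961, 117.27649688720703), 5.221138000488281) [[531.0, 76.0], [542.0, -40.0], [602.0, -35.0], [591.0, 82.0]]
turn [-0.015  0.003 -0.072] shift [-0.133 -0.017  0.032] | at [512.4  16.   20.6] t 8.65 F [-0.92  0.12 -0.14] w 49.7 q [-0.    0.56  2.12  0.08  0.26 -1.73]
```

servo_tool --pt "-0.002 0 -0.012 -0.022 -0.003 0.005 50" --pt "-0.005 0.001 -0.024 -0.044 -0.006 0.01 50" --pt "-0.008 0.001 -0.036 -0.066 -0.009 0.016 50" --pt "-0.01 0.002 -0.048 -0.088 -0.012 0.021 50" --pt "-0.013 0.003 -0.06 -0.11 -0.015 0.027 50" --pt "-0.015 0.003 -0.072 -0.128 -0.017 0.031 50" --pt "-0.015 0.003 -0.072 -0.128 -0.017 0.031 50"

```text
t: 9.52
ee_pos: [537.8, 15.1, 19.7]
orientation: [-0.29, 2.921, 0.031]
ft_force: [-3.9, -0.8, 1.0]
width: 49.8
grasp_force: 1.9
```

```bash
python3 - <<'E'
from m import *
go(540+9.8,15+2,20,11.3,12)
save("t5",p[150:260,200:330],5)
m=(z>9)&(z<20)&(g.sum(-1)<170)&(x>590)&(x<700)&(abs(y)<220)&(x*.981+y*.195>624)&(g[...,0]-g[...,2]>5)
q=W[m][:,:2].astype(np.float32); r=cv2.minAreaRect(q); print("rail",m.sum(),r, q@[.9808,.195]@np.ones(len(q))/len(q))
E
```

```text
foot 643 ((591.556396484375, 26.139488220214844), (59.56148147583008, 118.28294372558594), 11.508341789245605) [[551.0, 78.0], [574.0, -38.0], [633.0, -26.0], [609.0, 90.0]]
turn [ 0.    -0.001  0.   ] shift [-0.059 -0.002  0.011] | at [537.9  15.1  19.7] t 9.57 F [-4.09 -0.59  1.41] w 49.9 q [-0.02  0.58  2.06  0.15  0.31 -1.93]
rail 455 ((641.759765625, 27.086959838867188), (15.71403980255127, 331.981689453125), 11.402687072753906) 634.789614296984
```

View pics/t5.png

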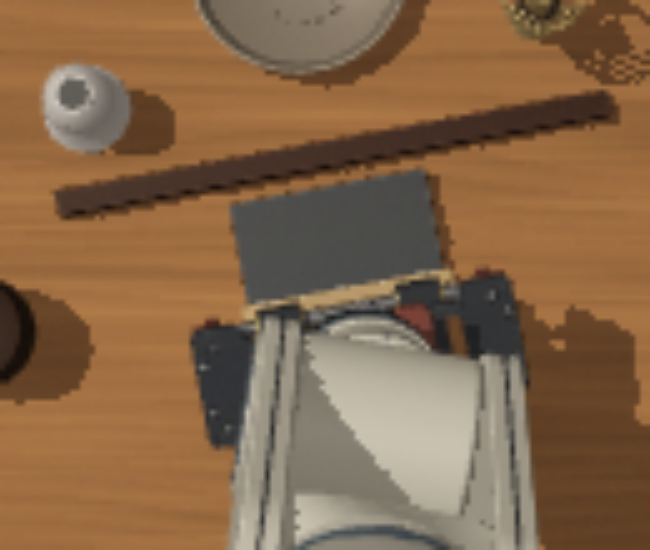

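The gap between the foot's toe edge and the rail is now an even strip about 11 mm wide, near (330,175), and the two edges are parallel. I'll push the last bit slowly.

servo_tool --pt "0 0 0 -0.01 0 0.002 50" --pt "0 0 0 -0.02 0 0.004 50" --pt "0 0 0 -0.03 0 0.006 50" --pt "0 0 0 -0.04 0 0.008 50" --pt "0 0 0 -0.048 0 0.009 50" --pt "0 0 0 -0.055 0 0.01 50" --pt "0 0 0 -0.062 0 0.012 50" --pt "0 0 0 -0.062 0 0.012 50"

```text
t: 10.58
ee_pos: [549.2, 17.4, 19.8]
orientation: [-0.29, 2.923, 0.031]
ft_force: [-9.1, -2.5, 5.6]
width: 50.2
grasp_force: 4.6
```

servo_tool --pt "0 0 0 -0.004 0 0.001 50" --pt "0 0 0 -0.008 0 0.002 50" --pt "0 0 0 -0.008 0 0.002 50"

```text
t: 10.95
ee_pos: [549.3, 17.5, 19.7]
orientation: [-0.29, 2.925, 0.031]
ft_force: [-14.5, -5.6, 12.4]
width: 50.1
grasp_force: 7.5
```

```bash
python3 - <<'E'
from m import *
go(550,17,20,11.3,12)
E
```

```text
foot 596 ((601.77294921875, 27.919971466064453), (56.35912322998047, 117.63614654541016), 11.239907264709473) [[563.0, 80.0], [586.0, -35.0], [641.0, -24.0], [618.0, 91.0]]
turn [ 0.001 -0.004  0.   ] shift [-0.003 -0.003 -0.001] | at [549.3  17.5  19.6] t 11.0 F [-13.3   -5.74  11.1 ] w 50.2 q [-0.01  0.59  2.03  0.13  0.33 -1.91]
```

The force is rising while the TCP has stalled, so the toe is against the rail. I'll back off straight and look.

servo_tool --pt "0 0 0 0.01 0 -0.002 50" --pt "0 0 0 0.03 0 -0.006 50" --pt "0 0 0 0.1 0 -0.02 50" --pt "0 0 0 0.3 0 -0.06 50" --pt "0 0 0 0.3 0 -0.25 50" --pt "0 0 0 0.4 0 -0.5 50" --pt "0 0 0 0.6 0 -0.8 50" --pt "0 0 0 0.7 0 -0.8 50" --pt "0 0 0 0.7 0 -0.8 50"

```text
t: 12.12
ee_pos: [384.5, -15.8, 148.1]
orientation: [-0.288, 2.918, 0.03]
ft_force: [0.2, 0.7, 0.3]
width: 49.6
grasp_force: 0.0
```

```bash
python3 - <<'E'
from h import *
p,d,W,_=grab("top"); z=W[...,2]; g=p.astype(int); x,y=W[...,0],W[...,1]; gray=g.max(-1)-g.min(-1)
n=x*.9808+y*.195; s=-x*.195+y*.9808
m=(x>500)&(z>12)&(z<22)&(gray<22)&(g.sum(-1)<330)&(abs(y-25)<80)&(n<632)
q=np.c_[n[m],s[m]].astype(np.float32); r=cv2.minAreaRect(q); print("foot",r)
for lo in range(-70,60,20):
    k=(q[:,1]>lo)&(q[:,1]<lo+20)
    if k.any(): print(lo,k.sum(),q[k,0].max())
m2=(z>84)&(z<104)&(abs(y-15)<90)&(x>500)&(x<620); r=cv2.minAreaRect(np.c_[n[m2],s[m2]].astype(np.float32)); print("board top",r)
a=p[150:260,200:330]; p2,*_=grab("side"); b=p2[130:250,170:310]
c=lambda a:cv2.resize(a,(400,360),interpolation=cv2.INTER_CUBIC)
save("fin",np.hstack([c(a),c(b)]),1); print(ctrl.get_obs()["ee_pos"])
E
```

```text
foot ((597.9650268554688, -102.6227798461914), (61.50625991821289, 143.4108428955078), 0.052371006458997726)
-70 129 628.0584
-50 117 628.2515
board top ((557.0406494140625, -89.75570678710938), (118.34259796142578, 8.67542552947998), 89.76937103271484)
[386.74050793 -15.70152128 147.78950612]
```

View pics/fin.png

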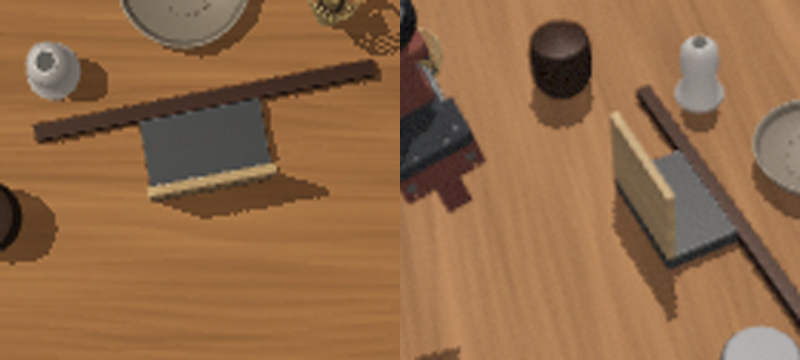

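Both views show the stand upright with its toe edge against the rail, no gap, and within about 0.3° of parallel: from (140,125) to (265,98) in the left view and (680,155) to (735,235) in the right. The bystanders are in place and the robot is clear.

```bash
python3 -c "
from workcell import ctrl
print(ctrl.close_job())"
```

```text
the job is handed in; nothing more can be done
None
```

The menu stand is upright on its foot with the front edge flush along the rail; nothing else on the cabinet appeared to move, and the job was handed in after about 12 s of the 48 s allowed.

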